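# Check the catch of a board test fixture

### The arm

A 6-joint arm with a two-finger parallel gripper is mounted at the origin on the work surface. World frame = base frame: x ahead of the robot, y to its left, z up, the work surface at z = 0. Lengths are in m, angles in rad, forces in N, time in s.
With the tool pointing down it reaches from about 0.425 to 0.95 m from the base axis. Payload 3.5 kg.
Tool frame: the origin (TCP) lies on the centre line of the jaws, within the pads' length; the fingertips stand 14 mm ahead of it and the grasp point (between the pads) lies 5 mm behind it (ctrl.tip_reach is the distance from the TCP to the fingertips, in m); z points along the fingers, y is the line along which they close (so a half turn about z gives the same grasp; the last joint's range is limited). The gripper opens to 85 mm and grips with 20 to 120 N. Pads are 22 mm wide; open, the fingers measure 114 mm over their backs; the gripper's body (76 mm by 85 mm) begins 54 mm behind the grasp point. The pads swing forward as they close: fully open they stand 13 mm farther back than shut.
Start: joints at [1.032, 0.286, 1.577, -0, 1.279, -0.15], TCP at [0.256, 0.625, 0.245] pointing down, gripper open.
Joint ranges: [-2.77, 2.77], [-0.9, 2.22], [0.21, 2.48], [-1.53, 4.67], [0.24, 2.81], [-2.84, 2.84]. Speed limits (rad/s): [2.79, 2.79, 3.14, 3.14, 3.14, 3.14].

### API

Orientations are given as a unit quaternion [x, y, z, w].
In Python, from plant import get_state, imaging, workorder, ctrl gives the robot as it stands. The module is installed in compiled form; this text tells all that it offers.
- The arm moves only by the shell command python3 -m jog 'ROWS' [FORCE]. ROWS is JSON, a list of rows, each a list of 7 numbers: the closure, from 0 (fully open) to 1 (shut), then the shift along the tool's x, y, z in mm, then the turn, a rotation vector about the tool's x, y, z in rad. In form: [[gripper, tx, ty, tz, ax, ay, az], ...]. A call has 1 to 12 rows; each row is the pose to reach, as a shift and turn from the pose commanded when the call began, along the tool's axes at that moment; what a row does not reach only later rows make up. A row lasts 1/10 s, in which the tool goes at most 50 mm and 8.59 degrees, less where a joint would pass 70% of its speed; a pose out of reach is approached as far as the arm can. A call with a gripper value outside its range is refused whole. The fingers move at their own pace and stop on an object; FORCE is the grip in N (left out, the last holds). Time passes only in rows, so rows that repeat a pose let the fingers close. It gives the time, the measured TCP pose, the force, the opening and the grip force at its end, in the units of the state.
- get_state(): the state, without advancing time (a new reading comes with each control period).
- imaging.read_camera(name): name is "scene" or "top" or "wrist"; returns a dict with "image" (420x560x3 uint8, blue, green, red), "fx", "fy", "cx", "cy" (pixels), "k1" (the pictures are not rectified: a ray, as slopes to the right and down, at radius r is drawn at 1 + k1 r^2 times it, then the intrinsics apply), "R" (3x3) and "t" (3): a world point X has camera coordinates R X + t; the wrist camera has in their place "tool_from_camera" (4x4, takes a point from camera to tool coordinates, whose origin is the TCP and whose axes are the flange's). Camera axes: x right, y down, z forward; pixel columns grow to the right and rows downward; lengths in m; the calibration is good to about 2 mm. A picture is of the moment at which its call begins: read the wrist's pose just before it. There is no depth.
- workorder.sign_off(): hands the job in; it is judged then, once.
The state is a dict: "time": time; "qpos": joint angles; "dq": joint speeds; "joint_efforts": joint torques, N m; "eef_pos": TCP position; "tcp_rot": TCP orientation; "contact_force": force on the tool from outside, world axes, zero at the start; "wrist_torque": the same for the moment, N m; "opening": opening from 0.0 (shut) to 1.0 (fully open); "finger_force": force on a finger pad.
Only numpy, scipy, OpenCV 4.12 (cv2) and the standard library are available. Lean on these libraries where they do the work, as an engineer would, in place of code of your own. Each camera call takes 0.05 s, during which the arm holds its last target. There are 200 camera calls.

### The job

On the bench stand two clamshell board testers, one with an orange handle and one with a black handle. Make sure that the cover of the orange-handled one is really caught: its catch must be seen to hold against a firm upward tug on the handle, and if the cover gives, press it down until it snaps home and tug again. Leave the cover shut and do not touch the black-handled tester.

Things in the scene. Friction and masses are not known exactly. Their poses are not given: they have to be found in the camera images.
- cover_handle (a point): Centre of the orange handle: a round bar, 12 mm thick, 120 mm long, on two end posts; 32 mm above the clear cover's top, 25 mm behind its front edge. Axes: y along the bar, x to the hinge, which is 205 mm behind and 21 mm below, z up. Bar centre 117 mm above the bench with the cover home, about 127 mm uncaught. The tester is a fixed grey box, 240 x 200 x 70 mm (x, y, z).
- cover (a joint): Hinge of that cover, rad: 0 fully home, growing as the front lifts. At the start it is either caught (about 0) or only resting on top of the catch (about 0.05), not known beforehand. Uncaught, it lifts freely with 3 to 5 N at the handle and falls back when let go; pressing the handle down with about 9 to 15 N snaps it past the catch to 0.
- catch (a joint): Sprung brass catch in the middle of the front face, m: how far the cover pulls it up, 0 without pull. A caught cover has about 1.5 mm of free play, then draws the catch up against its spring: 4 to 5 mm, the handle rising 5 to 6 mm, for a firm tug of 10 N at the handle. It does not let go and stops at 7 mm. Tugging an uncaught cover does not move it.
- other_fixture: The bystander: a second tester of the same shape and size, with a black handle. Origin at the centre of its underside on the bench, x from its front (handle side) to its hinge, z up; its bar's centre lies 95 mm in front of the origin and 117 mm above the bench.

How it is judged:
By the outcome, as a careful person would: the job done as asked, in the order asked, and still so for the second after the job is handed in, with the robot touching nothing.
It also fails if it takes over 38 s, if anything falls off the work surface, if the arm or the gripper's body presses on something with over 40 N, if the wrist force passes 120 N, or if a joint passes its speed limit or range.

## Working session

There is one attempt and no reset: what is moved stays moved. The work goes in short steps, Python scripts to look and compute and a shell command to move; the robot and the scene stay as the last step left them, time stands still between calls to the robot, and variables do not carry over. Pictures are saved under pics/ and viewed, at most 10 in all, crops included, and the job is handed in when it is done.

```bash
mkdir -p pics; cat > h.py <<'E'
import numpy as np, cv2
from scipy.spatial.transform import Rotation as Ro
from plant import get_state, imaging, workorder, ctrl
def cam(name):
    s=get_state(); c=imaging.read_camera(name)
    if name=='wrist':
        T=np.eye(4);T[:3,:3]=Ro.from_quat(s['tcp_rot']).as_matrix();T[:3,3]=s['eef_pos']
        W=T@np.array(c['tool_from_camera']);c['R']=W[:3,:3].T;c['t']=-W[:3,:3].T@W[:3,3]
    return c
def ray(c,u,v):
    d=np.array([(u-c['cx'])/c['fx'],(v-c['cy'])/c['fy']]);p=d.copy()
    for _ in range(20): p=d/(1+c['k1']*(p@p))
    R=np.array(c['R']);return -R.T@np.array(c['t']),R.T@np.r_[p,1]
def onz(c,u,v,z):
    o,d=ray(c,u,v);return o+d*(z-o[2])/d[2]
def orange(c):
    h=cv2.cvtColor(c['image'],cv2.COLOR_BGR2HSV)
    return cv2.inRange(h,(5,140,90),(20,255,255))
E
python3 - <<'E'
from h import *
s=get_state();print(s['eef_pos'],s['tcp_rot'],s['contact_force'],Ro.from_quat(s['tcp_rot']).as_matrix().round(3))
ims=[]
for n in('scene','top'):
    c=cam(n);cv2.imwrite(f'pics/{n}0.png',c['image'])
    k,l,st,ce=cv2.connectedComponentsWithStats(orange(c))
    for i in range(1,k):
        if st[i,4]>30:
            pts=np.argwhere(l==i)[:,::-1].astype(np.float32)
            r=cv2.minAreaRect(pts);b=cv2.boxPoints(r);print(n,st[i],r)
            print([onz(c,*p,.12).round(3).tolist() for p in b],onz(c,*ce[i],.12))
E
```

```text
[0.25552527 0.62410818 0.24394288] [ 1.93163642e-01  9.81165858e-01 -1.10064264e-03 -3.93369124e-04] [ 0.44240751 -0.23839315 -0.40172753] [[-0.925  0.379 -0.001]
 [ 0.379  0.925 -0.002]
 [ 0.    -0.002 -1.   ]]
scene [119 208  65  33 393] ((151.18414306640625, 224.3966522216797), (6.057523727416992, 69.83969116210938), 65.0952377319336)
[[0.444, -0.245, 0.12], [0.478, -0.126, 0.12], [0.493, -0.137, 0.12], [0.458, -0.254, 0.12]] [ 0.46723652 -0.19247747  0.12      ]
top [555 161   5  13  50] ((557.0, 167.0), (12.0, 4.0), 90.0)
[[0.675, -0.497, 0.12], [0.675, -0.503, 0.12], [0.654, -0.503, 0.12], [0.654, -0.496, 0.12]] [ 0.66561861 -0.50019172  0.12      ]
top [549 213  11  13 111] ((554.0, 219.0), (12.0, 10.0), 90.0)
[[0.584, -0.484, 0.12], [0.584, -0.501, 0.12], [0.563, -0.5, 0.12], [0.563, -0.484, 0.12]] [ 0.57359654 -0.49333211  0.12      ]
top [351 258  68  26 404] ((384.64410400390625, 271.04571533203125), (70.21356964111328, 5.8821306228637695), 17.592424392700195)
[[0.487, -0.142, 0.12], [0.497, -0.145, 0.12], [0.463, -0.261, 0.12], [0.454, -0.258, 0.12]] [ 0.47528319 -0.20241296  0.12      ]
```

View pics/top0.png

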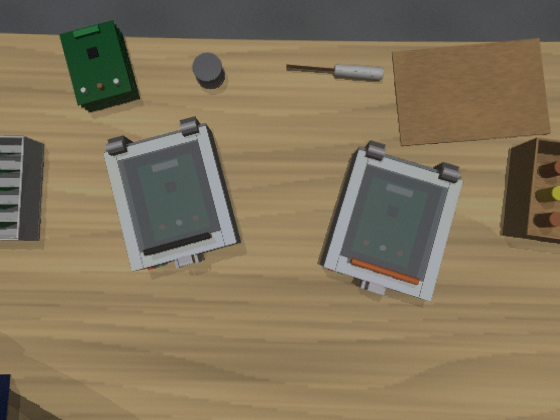

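View pics/scene0.png

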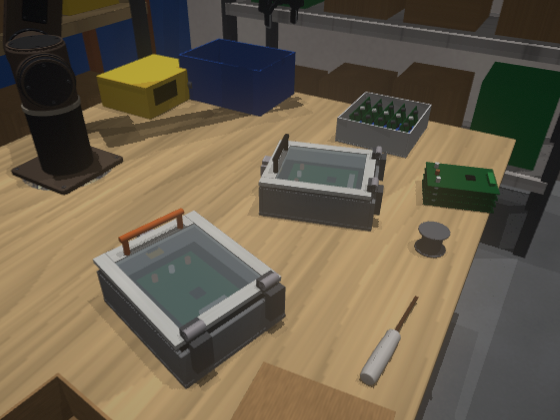

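The orange bar runs through (384,271) in the top view and (151,224) in the scene view. It measures 120 mm long, centred near (0.475, -0.20), with its hinge towards +x. The black one is at (177,244) in the top view, on the +y side. I'll swing over high, in two legs.

```bash
python3 -m jog '[[0,-405,-346,0,0,0,0.73],[0,-405,-346,0,0,0,0.73],[0,-405,-346,0,0,0,0.73],[0,-405,-346,0,0,0,0.73],[0,-405,-346,0,0,0,0.73],[0,-405,-346,0,0,0,0.73],[0,-405,-346,0,0,0,0.73],[0,-405,-346,0,0,0,0.73],[0,-405,-346,0,0,0,0.73],[0,-405,-346,0,0,0,0.73],[0,-405,-346,0,0,0,0.73],[0,-405,-346,0,0,0,0.73]]'
cat > go.py <<'E'
from h import *
import sys
# delta in tool axes to a world TCP target with tool y at given world yaw (deg), pointing down
x,y,z,yaw=map(float,sys.argv[1:5]);s=get_state();R=Ro.from_quat(s['tcp_rot'])
Y=np.array([np.cos(np.radians(yaw)),np.sin(np.radians(yaw)),0]);Z=np.array([0,0,-1.]);
G=Ro.from_matrix(np.c_[np.cross(Y,Z),Y,Z])
print((R.inv().apply(np.array([x,y,z])-s['eef_pos'])*1000).round(1),(R.inv()*G).as_rotvec().round(4),s['eef_pos'],s['time'],s['contact_force'])
E
python3 go.py .475 -.2015 .245 -15.7
```

```text
time: 1.3
eef_pos: [0.5008, 0.1475, 0.2449]
tcp_rot: [0.533, 0.846, -0.0, 0.0]
contact_force: [0.2, 0.9, 0.1]
opening: 1.002
finger_force: 0.0
[-3.037e+02 -1.740e+02  3.000e-01] [-4.000e-04  1.000e-03  7.206e-01] [0.50076547 0.14754123 0.24490729] 1.3 [0.23167231 0.94727831 0.12271371]
```

```bash
python3 -m jog '[[0,-304,-174,0,0,0,0.72],[0,-304,-174,0,0,0,0.72],[0,-304,-174,0,0,0,0.72],[0,-304,-174,0,0,0,0.72],[0,-304,-174,0,0,0,0.72],[0,-304,-174,0,0,0,0.72],[0,-304,-174,0,0,0,0.72],[0,-304,-174,0,0,0,0.72],[0,-304,-174,0,0,0,0.72]]'
python3 - <<'E'
from h import *
c=cam('wrist');cv2.imwrite('pics/w1.png',c['image'])
k,l,st,ce=cv2.connectedComponentsWithStats(orange(c))
for i in range(1,k):
    if st[i,4]>100:
        r=cv2.minAreaRect(np.argwhere(l==i)[:,::-1].astype(np.float32));print(st[i],r)
        for z in(.117,.127):
            b=np.array([onz(c,*p,z) for p in cv2.boxPoints(r)]);print(z,b.round(4).tolist(),b.mean(0))
E
```

```text
time: 2.2
eef_pos: [0.4754, -0.1985, 0.2448]
tcp_rot: [0.796, 0.606, 0.0, -0.001]
contact_force: [0.1, 0.2, 0.0]
opening: 0.999
finger_force: 0.0
[ 273  127   18  119 1861] ((280.58270263671875, 185.94378662109375), (16.925655364990234, 118.15409851074219), 1.3322198390960693)
0.117 [[0.4629, -0.2254, 0.117], [0.4885, -0.1418, 0.117], [0.4997, -0.1452, 0.117], [0.4752, -0.2291, 0.117]] [ 0.48156817 -0.18538615  0.117     ]
0.127 [[0.4642, -0.2217, 0.127], [0.4888, -0.1414, 0.127], [0.4996, -0.1446, 0.127], [0.476, -0.2253, 0.127]] [ 0.48211963 -0.18322108  0.127     ]
[ 531  159   29  180 2987] ((545.0, 248.5), (179.0, 28.0), 90.0)
0.117 [[0.6591, -0.2119, 0.117], [0.6785, -0.2172, 0.117], [0.6702, -0.3684, 0.117], [0.6477, -0.362, 0.117]] [ 0.66386682 -0.28988232  0.117     ]
0.127 [[0.6527, -0.2087, 0.127], [0.6713, -0.2138, 0.127], [0.6634, -0.3591, 0.127], [0.6418, -0.353, 0.127]] [ 0.65730828 -0.28364169  0.127     ]
[273 260  15  32 364] ((280.0, 275.5), (31.0, 14.0), 90.0)
0.117 [[0.4612, -0.2379, 0.117], [0.4715, -0.2407, 0.117], [0.4646, -0.2663, 0.117], [0.454, -0.2634, 0.117]] [ 0.46282748 -0.2520966   0.117     ]
0.127 [[0.4625, -0.2337, 0.127], [0.4725, -0.2364, 0.127], [0.4658, -0.261, 0.127], [0.4556, -0.2582, 0.127]] [ 0.46410986 -0.2473297   0.127     ]
```

View pics/w1.png

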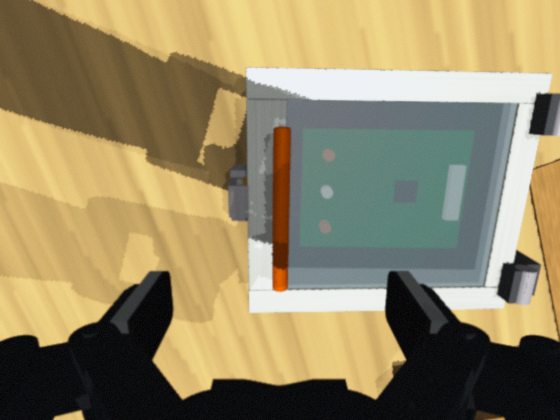

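The wrist view shows the bar from (282,127) to (280,291), centred between the jaws. Its centre is (0.477, -0.202), which agrees with the top view. The implied length fits z≈0.127 better than 0.117, which suggests the cover is uncaught. The tug will decide.

```bash
python3 go.py .477 -.2025 .117 -16
```

```text
[ -4.5   2.9 127.8] [-0.0012 -0.0011  0.0112] [ 0.47555692 -0.19756331  0.24478228] 2.25 [-0.18126811  0.50888307 -0.48102187]
```

```bash
python3 -m jog '[[0,-4,3,40,0,0,0.01],[0,-4,3,80,0,0,0.01],[0,-4,3,105,0,0,0.01],[0,-4,3,120,0,0,0.01],[0,-4,3,127,0,0,0.01],[0,-4,3,127,0,0,0.01],[0.5,-4,3,127,0,0,0.01],[0.9,-4,3,127,0,0,0.01],[0.9,-4,3,127,0,0,0.01],[0.9,-4,3,127,0,0,0.01],[0.9,-4,3,127,0,0,0.01]]' 40
python3 - <<'E'
from h import *
s=get_state();print(s['eef_pos'],s['contact_force'],s['opening'])
c=cam('wrist');cv2.imwrite('pics/w2.png',c['image'])
E
```

```text
time: 3.35
eef_pos: [0.476, -0.2029, 0.1185]
tcp_rot: [0.798, 0.603, -0.002, -0.002]
contact_force: [-21.9, 3.3, 10.9]
opening: 0.147
finger_force: 10.1
[ 0.47598985 -0.20285047  0.1184731 ] [-21.87055571   3.2876044   10.86164732] 0.14684485528793187
```

View pics/w2.png

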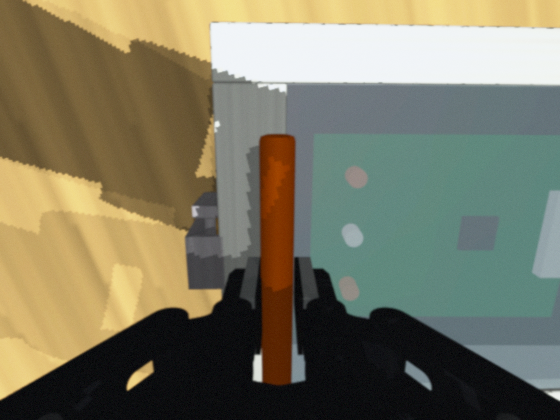

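The bar sits between the pads, with about 22 N of side load from an offset of roughly 1 mm. I'll relieve that, then tug in small steps.

```bash
python3 -m jog '[[0.9,0,-1,-1,0,0,0],[0.9,0,-1,-1,0,0,0],[0.9,0,-1,-1,0,0,0]]'; python3 -m jog '[[0.9,0,0,-1,0,0,0],[0.9,0,0,-2,0,0,0],[0.9,0,0,-2,0,0,0],[0.9,0,0,-2,0,0,0]]'; python3 -m jog '[[0.9,0,0,-1,0,0,0],[0.9,0,0,-2,0,0,0],[0.9,0,0,-2,0,0,0],[0.9,0,0,-2,0,0,0]]'
```

```text
time: 3.7
eef_pos: [0.4754, -0.2027, 0.1189]
tcp_rot: [0.798, 0.602, -0.001, -0.001]
contact_force: [-4.6, 0.6, 2.2]
opening: 0.123
finger_force: 39.3
time: 4.1
eef_pos: [0.4757, -0.2028, 0.1206]
tcp_rot: [0.798, 0.602, -0.001, -0.001]
contact_force: [-4.0, -0.8, -1.8]
opening: 0.124
finger_force: 38.9
time: 4.5
eef_pos: [0.4761, -0.2029, 0.1231]
tcp_rot: [0.798, 0.602, -0.001, -0.001]
contact_force: [-5.8, -1.9, -2.4]
opening: 0.122
finger_force: 38.9
```

```bash
python3 -m jog '[[0.9,0,0,-1,0,0,0],[0.9,0,0,-2,0,0,0],[0.9,0,0,-2,0,0,0],[0.9,0,0,-2,0,0,0]]'; python3 -m jog '[[0.9,0,0,-1,0,0,0],[0.9,0,0,-2,0,0,0],[0.9,0,0,-3,0,0,0],[0.9,0,0,-3,0,0,0],[0.9,0,0,-3,0,0,0]]'
python3 - <<'E'
from h import *
c=cam('wrist');cv2.imwrite('pics/w3.png',c['image'])
E
```

```text
time: 4.9
eef_pos: [0.4765, -0.203, 0.1253]
tcp_rot: [0.798, 0.602, -0.0, -0.0]
contact_force: [-4.6, -2.9, -3.0]
opening: 0.124
finger_force: 39.0
time: 5.4
eef_pos: [0.477, -0.2032, 0.1286]
tcp_rot: [0.798, 0.602, 0.0, 0.001]
contact_force: [-1.3, -2.7, -3.8]
opening: 0.124
finger_force: 38.9
```

View pics/w3.png

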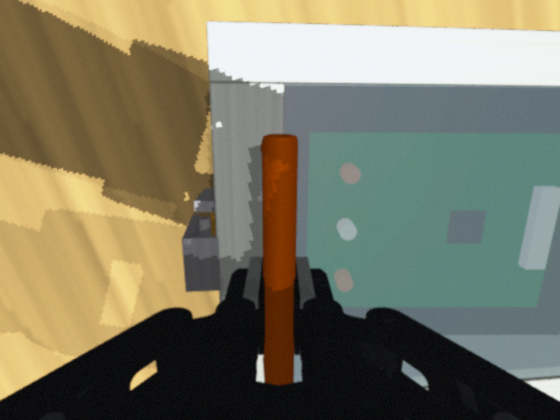

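The cover rose 10 mm against only 3 to 4 N, and the catch at (203,240) did not move, so it is uncaught. Next I'll press down gradually.

```bash
python3 -m jog '[[0.9,0,-0.3,3,0,0,0],[0.9,0,-0.6,6,0,0,0],[0.9,0,-1,9,0,0,0],[0.9,0,-1,10,0,0,0],[0.9,0,-1,10,0,0,0],[0.9,0,-1,10,0,0,0]]'; python3 -m jog '[[0.9,0,-0.2,1,0,0,0],[0.9,0,-0.2,2,0,0,0],[0.9,0,-0.2,2,0,0,0],[0.9,0,-0.2,2,0,0,0]]';python3 -m jog '[[0.9,0,-0.2,1,0,0,0],[0.9,0,-0.2,2,0,0,0],[0.9,0,-0.2,2,0,0,0],[0.9,0,-0.2,2,0,0,0]]'
```

```text
time: 6.05
eef_pos: [0.4755, -0.2027, 0.1189]
tcp_rot: [0.798, 0.602, -0.0, -0.0]
contact_force: [-5.0, -2.4, 1.4]
opening: 0.124
finger_force: 39.4
time: 6.45
eef_pos: [0.4754, -0.2027, 0.1184]
tcp_rot: [0.798, 0.602, -0.0, -0.0]
contact_force: [-8.7, 0.8, 8.6]
opening: 0.123
finger_force: 40.1
time: 6.85
eef_pos: [0.4754, -0.2027, 0.1177]
tcp_rot: [0.798, 0.603, -0.001, -0.001]
contact_force: [-12.1, 1.4, 15.0]
opening: 0.129
finger_force: 40.7
```

```bash
python3 -m jog '[[0.9,0,-1,0.5,0,0,0],[0.9,0,-1,1,0,0,0],[0.9,0,-1,1,0,0,0],[0.9,0,-1,1,0,0,0]]'; python3 -m jog '[[0.9,0,-0.3,1,0,0,0],[0.9,0,-0.3,1,0,0,0],[0.9,0,-0.3,1,0,0,0]]'
```

```text
time: 7.25
eef_pos: [0.4753, -0.2027, 0.1171]
tcp_rot: [0.798, 0.602, 0.0, 0.001]
contact_force: [-9.5, 1.5, 13.9]
opening: 0.127
finger_force: 40.7
time: 7.55
eef_pos: [0.4752, -0.2026, 0.1162]
tcp_rot: [0.798, 0.602, 0.0, 0.001]
contact_force: [-9.5, 1.8, 15.1]
opening: 0.123
finger_force: 40.7
```

```bash
python3 -m jog '[[0.9,0,-0.4,1,0,0,0],[0.9,0,-0.4,2,0,0,0],[0.9,0,-0.4,2,0,0,0],[0.9,0,-0.4,2,0,0,0]]' 80; python3 -m jog '[[0.9,0,-0.4,1,0,0,0],[0.9,0,-0.4,2,0,0,0],[0.9,0,-0.4,2,0,0,0],[0.9,0,-0.4,2,0,0,0]]'
```

```text
time: 7.95
eef_pos: [0.4745, -0.2024, 0.1111]
tcp_rot: [0.798, 0.602, 0.001, 0.001]
contact_force: [-1.2, -2.5, -1.9]
opening: 0.114
finger_force: 65.1
time: 8.35
eef_pos: [0.4743, -0.2024, 0.1093]
tcp_rot: [0.798, 0.602, 0.001, 0.001]
contact_force: [-0.5, -2.1, 3.1]
opening: 0.115
finger_force: 65.6
```

It snapped: the tool dropped 5 mm and the force fell from 15 N to about 0. A small further push will seat it, then I'll tug again.

```bash
python3 -m jog '[[0.9,0,0,1,0,0,0],[0.9,0,0,2,0,0,0],[0.9,0,0,2,0,0,0],[0.9,0,0,2,0,0,0]]'; python3 -m jog '[[0.9,0,0,-1,0,0,0],[0.9,0,0,-2,0,0,0],[0.9,0,0,-3,0,0,0],[0.9,0,0.2,-4,0,0,0],[0.9,0,0.2,-4,0,0,0],[0.9,0,0.2,-4,0,0,0]]';  python3 -m jog '[[0.9,0,0.1,-1,0,0,0],[0.9,0,0.2,-2,0,0,0],[0.9,0,0.2,-2,0,0,0],[0.9,0,0.2,-2,0,0,0]]'
```

```text
time: 8.75
eef_pos: [0.4744, -0.2024, 0.1092]
tcp_rot: [0.798, 0.602, 0.0, 0.001]
contact_force: [-5.0, 0.4, 13.7]
opening: 0.118
finger_force: 66.6
time: 9.35
eef_pos: [0.4743, -0.2024, 0.11]
tcp_rot: [0.798, 0.602, 0.001, 0.001]
contact_force: [4.6, -3.4, -3.0]
opening: 0.115
finger_force: 65.1
time: 9.75
eef_pos: [0.4745, -0.2025, 0.1116]
tcp_rot: [0.798, 0.602, 0.001, 0.001]
contact_force: [4.6, -3.9, -2.9]
opening: 0.115
finger_force: 65.0
```

```bash
python3 -m jog '[[0.9,0,0.1,-1,0,0,0],[0.9,0,0.3,-2,0,0,0],[0.9,0,0.3,-2,0,0,0],[0.9,0,0.3,-2,0,0,0]]'; python3 -m jog '[[0.9,0,0.1,-1,0,0,0],[0.9,0,0.2,-2,0,0,0],[0.9,0,0.2,-2,0,0,0],[0.9,0,0.2,-2,0,0,0]]'
```

```text
time: 10.15
eef_pos: [0.4747, -0.2025, 0.1132]
tcp_rot: [0.798, 0.602, 0.001, 0.001]
contact_force: [5.7, -4.6, -5.7]
opening: 0.117
finger_force: 64.8
time: 10.55
eef_pos: [0.4748, -0.2026, 0.1147]
tcp_rot: [0.798, 0.602, 0.001, 0.001]
contact_force: [7.1, -5.3, -7.8]
opening: 0.113
finger_force: 64.5
```

Now the force rises with travel, which fits a caught cover on its spring. I'll pull on to a firm tug of more than 10 N, hold it and take a picture.

```bash
python3 -m jog '[[0.9,0,0.1,-1,0,0,0],[0.9,0,0.2,-2,0,0,0],[0.9,0,0.2,-2,0,0,0],[0.9,0,0.2,-2,0,0,0]]'; python3 -m jog '[[0.9,0,0.1,-1,0,0,0],[0.9,0,0.2,-2,0,0,0],[0.9,0,0.2,-2,0,0,0],[0.9,0,0.2,-2,0,0,0],[0.9,0,0.2,-2,0,0,0],[0.9,0,0.2,-2,0,0,0],[0.9,0,0.2,-2,0,0,0]]'
python3 - <<'E'
from h import *
c=cam('wrist');cv2.imwrite('pics/w4.png',c['image'])
E
```

```text
time: 10.95
eef_pos: [0.475, -0.2026, 0.1162]
tcp_rot: [0.798, 0.602, 0.001, 0.001]
contact_force: [9.1, -5.6, -10.3]
opening: 0.119
finger_force: 64.4
time: 11.65
eef_pos: [0.4751, -0.2026, 0.1175]
tcp_rot: [0.798, 0.602, 0.001, 0.002]
contact_force: [9.5, -5.9, -14.5]
opening: 0.116
finger_force: 64.2
```

View pics/w4.png

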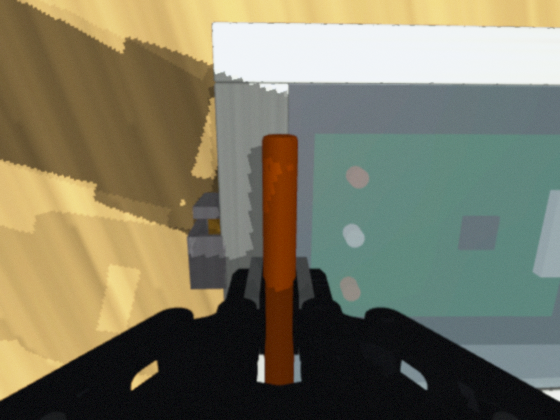

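The catch holds: the tool has risen 8 mm and the force climbed to 14.5 N, where a loose cover took 4 N. The catch is still over the cover edge at (205,240). Next: lower the cover home, release and retreat straight up.

```bash
python3 -m jog '[[0.9,0,-0.3,3,0,0,0],[0.9,0,-0.6,7,0,0,0],[0.9,0,-0.9,11,0,0,0],[0.9,0,-0.9,12,0,0,0],[0.9,0,-0.9,12,0,0,0],[0.9,0,-0.9,12,0,0,0]]'; python3 -m jog '[[0.5,0,0,0,0,0,0],[0,0,0,0,0,0,0],[0,0,0,0,0,0,0],[0,0,0,0,0,0,0],[0,0,0,0,0,0,0],[0,0,0,0,0,0,0],[0,0,0,0,0,0,0]]'
```

```text
time: 12.3
eef_pos: [0.4743, -0.2024, 0.1093]
tcp_rot: [0.798, 0.602, 0.0, 0.001]
contact_force: [0.7, -1.1, 4.5]
opening: 0.113
finger_force: 66.2
time: 13.0
eef_pos: [0.4736, -0.202, 0.1083]
tcp_rot: [0.798, 0.602, -0.0, -0.0]
contact_force: [0.7, -1.1, -0.6]
opening: 1.004
finger_force: 0.0
```

```bash
python3 -m jog '[[0,0,0,-10,0,0,0],[0,0,0,-30,0,0,0],[0,0,0,-60,0,0,0],[0,0,0,-100,0,0,0],[0,0,0,-136,0,0,0],[0,0,0,-136,0,0,0],[0,0,0,-136,0,0,0]]'
python3 - <<'E'
from h import *
c=cam('wrist');cv2.imwrite('pics/w5.png',c['image'])
k,l,st,ce=cv2.connectedComponentsWithStats(orange(c)[:, :400])
ys=np.argwhere(l>0);ys=ys[(ys[:,1]>230)&(ys[:,1]<330)];a,b=ys[:,0].min(),ys[:,0].max()
for z in(.117,.127): print(z,np.linalg.norm(onz(c,281,a,z)-onz(c,281,b+1,z)))
print(get_state()['contact_force'])
E
```

```text
time: 13.7
eef_pos: [0.4741, -0.2024, 0.2462]
tcp_rot: [0.798, 0.602, 0.001, 0.002]
contact_force: [-0.4, 0.7, -0.1]
opening: 0.998
finger_force: 0.0
0.117 0.14091245168403557
0.127 0.1354433373233462
[ 0.86523415  0.45249312 -1.04875059]
```

View pics/w5.png

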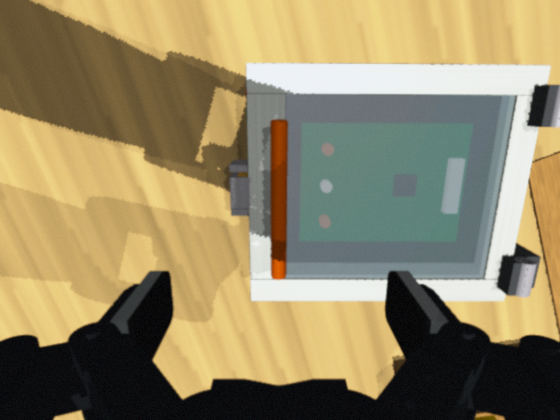

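The bar now spans rows 120 to 279, so 159 px against 164 px before from the same height. It is lower, which fits the cover being home. The gripper is clear of everything.

```bash
python3 -c "from plant import workorder; print(workorder.sign_off())"
```

```text
the job is handed in; nothing more can be done
None
```

The orange-handled cover was not caught at first: it lifted about 10 mm at under 4 N. I pressed it down until it snapped home at about 15 N, and it then held a firm tug of 14.5 N; it is shut and released, the black-handled tester was not touched, and the job is handed in.

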